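# Click the V-rest into the welding fixture

### The job

Set up the tube fixture: take the V-topped rest out of the wooden rack and push it down into the empty socket of the grey block (clamped anywhere along its slot, so look or feel for the hole) until its collar sits flat on the block and the sprung side ball has clicked into its groove, with its V in line with the fixed V beside it so that a tube would lie through both. Ease it home without ramming it, let go of it, and leave the other rests and everything else where they are.

Things in the scene. Friction and masses are not known exactly. Their poses are not given: they have to be found in the camera images.
- v_rest: The V-topped rest, bare steel, about 0.25 kg, 86 mm tall. Origin: centre of its foot's underside; z up the shank. From below: square shank 24 x 24 mm, 40 mm long (lowest 4 mm taper to 20 x 20); collar 34 x 34 mm at z 40 to 46; head plate, 40 mm wide (x), 20 mm thick (y), z 46 to 86, with a V in its top. It stands in a rack pocket, x along the rack's length, collar resting on the rack.
- v_notch (a point): The V's bottom, on the rest's axis 69 mm above its foot's underside; axes as the rest's. The V is 17 mm deep, its channel runs along y. Grip the head here by its two flat faces (closing along y, 20 mm), fingertips above the collar. Shank groove, all round, 3 mm deep: full depth at 16 to 24 mm above the foot, 45 degree flanks to 13 and 27 mm.
- fixture: The tube fixture, fixed to the bench: steel plate 90 (x) by 240 mm (y), 12 mm thick; on it a grey socket block 60 x 60 mm (top 57 mm above the bench) clamped in a slot, centre at y = -74 to -50 mm, and a grey block with a fixed steel V at y = +75 mm. Origin: plate's underside, centre. A tube lies along y through both Vs, so the rest's y axis must end along this y (either way round).
- slot_end (a point): Point over the fixture's slot at its outer end, at the height of the socket block's top; axes as the fixture's. The socket's centre is NOT here but 6 to 30 mm from it along +y (x = 0; fixed but unknown): find it by feel or sight. Square hole 25.5 mm wide (0.75 mm clear each side), 43 mm deep. Home: collar on the block, foot 40 mm below this point's height. Over 35 N on the fixture is ramming.
- fixed_v (a point): Bottom of the fixed V's channel, 86 mm above the bench, 155 mm from slot_end along the fixture's +y; axes as the fixture's. The fixed V head has the same shape as the rest's: 40 mm (x) by 20 mm (y), its top 103 mm above the bench.
- ball (a joint): How far the sprung ball in the socket's +x wall is pushed back (m). 0: out, 4 mm proud; about 0.002 to 0.003 while the shank passes; under 0.001 once in the groove. Ball 16 mm across, centre 21 mm below the mouth; spring 5 N out, 11 N at 3.3 mm. The foot meets it 16 mm down; it drops into the groove over the last 6 mm. Pushing past takes 5 to 12 N.
- rack: The wooden rack, fixed to the bench: block 220 mm (x) by 70 mm (y), 44 mm tall, with three square pockets 27 x 27 mm in a row at x = -70, 0 and +70 mm. Origin: centre of its underside.
- flat_rest: A bystander in the rack: same shank and collar, flat-topped plate head 40 x 20 mm, 76 mm tall. Origin under its foot.
- pin_rest: A bystander in the rack: same shank and collar, a round pin of 18 mm diameter on top, 86 mm tall. Origin under its foot.
- nut: A square steel nut, 20 mm wide, 10 mm tall, lying on the fixture's plate between the two blocks. Origin under its centre.
- hammer: A hammer lying on the bench beyond the fixture. Origin under its middle.
- brush: A brush lying on the bench at the left. Origin under its middle.
- wrench: A wrench lying on the bench beyond the rack. Origin under its middle.
- tube: An offcut of 30 mm square tube, 160 mm long, lying near the robot's base. Origin under its middle.
- can: An upright can, 66 mm across, 170 mm tall, at the right. Origin under its centre.
There are look-alikes about, which are no part of the job. Leave any black, green or orange look-alike of the v_rest alone.

How it is judged:
By the outcome, as a careful person would: the job done as asked, in the order asked, and still so for the second after the job is handed in, with the robot touching nothing.
It also fails if it takes over 64 s, if anything falls off the work surface, if the arm or the gripper's body presses on something with over 40 N, if the wrist force passes 120 N, or if a joint passes its speed limit or range.

### The arm

A 6-joint arm with a two-finger parallel gripper is mounted at the origin on the work surface. World frame = base frame: x ahead of the robot, y to its left, z up, the work surface at z = 0. Lengths are in m, angles in rad, forces in N, time in s.
With the tool pointing down it reaches from about 0.375 to 0.9 m from the base axis. Payload 3.1 kg.
Tool frame: the origin (TCP) lies midway between the tips of the shut fingers; the grasp point (between the pads) lies 19 mm behind it (manip.grip_depth is the distance from the TCP to the grasp point, in m); z points along the fingers, y is the direction in which the jaws open and shut (so a half turn about z gives the same grasp; the last joint's range is limited). The gripper opens to 85 mm and grips with 20 to 120 N. Pads are 22 mm wide; open, the fingers measure 114 mm over their backs; the gripper's body (76 mm by 85 mm) begins 54 mm behind the grasp point. The pads swing forward as they close: fully open they stand 13 mm farther back than shut.
Start: joints at [0.997, 0.527, 1.433, -0, 1.181, -0.178], TCP at [0.241, 0.577, 0.231] pointing down, gripper open.
Joint ranges: [-3.08, 3.08], [-0.75, 2.2], [0.22, 2.44], [-1.43, 4.57], [0, 2.65], [-2.85, 2.85]. Speed limits (rad/s): [2.79, 2.79, 3.14, 3.14, 3.14, 3.14].

### API

Orientations are given as a unit quaternion [x, y, z, w].
In Python, from station import manip gives the robot as it stands.
- The arm moves only by the tool move_arm, never from a script. Its arguments are lists of equal length, an entry for each row: "translation": the shift along the tool's x, y, z in cm, a list of three; "angular": the turn, a rotation vector about the tool's x, y, z in degrees, a list of three; "hand": the finger opening in cm, from 0 to 8.54. In form: {"translation": [[tx, ty, tz], ...], "angular": [[rx, ry, rz], ...], "hand": [hand, ...]}. A call has 1 to 5 rows; each row is the pose to reach, as a shift and turn from the pose commanded when the call began, along the tool's axes at that moment; what a row does not reach only later rows make up. A row lasts 1/12 s, in which the tool goes at most 41.7 mm and 7.16 degrees, less where a joint would pass 70% of its speed; a pose out of reach is approached as far as the arm can. A call with a gripper value outside its range is refused whole. The fingers move at their own pace and stop on an object; "squeeze" is the grip in N (left out, the last holds). Time passes only in rows, so rows that repeat a pose let the fingers close. It gives the time, the measured TCP pose, the force and the opening at its end, in the units of the state.
- manip.sense(): the state, without advancing time (a new reading comes with each control period).
- manip.snapshot(name): name is "scene" or "top" or "wrist"; returns a dict with "pixels" (420x560x3 uint8, red, green, blue), "fx", "fy", "cx", "cy" (pixels), "origin" and "orientation" of the camera in the world; the wrist camera has in their place "T_tool_cam" (4x4, takes a point from camera to tool coordinates, whose origin is the TCP and whose axes are the flange's). Camera axes: x right, y up, looking along -z (the intrinsics and any distortion apply to the point x, -y, -z); pixel columns grow to the right and rows downward; lengths in m; the calibration is good to about 2 mm. A picture is of the moment at which its call begins: read the wrist's pose just before it. There is no depth.
- manip.sign_off(): hands the job in, once; it reports no verdict.
Trained networks look in the newest picture that a camera, given by its name, has taken for a name from the list of things; names that differ only in an ending like _2 or _b are one class to them, and where a whole thing is asked for, a point or a joint stands for the part that bears it (a point fixed in the world has none). Each returns a list of dicts, best first, with "score" (0 to 1); they miss things now and then, are a little off and sometimes report something else, mostly with a low value. They report only what shows in the picture. A call takes as long as a camera call. They do not tell look-alikes from the thing itself.
- manip.trace(query, camera): "pixels" (420x560 bool, what is visible of it) and "extent" ([left, top, width, height] in pixels, round what is visible of it).
- manip.mark_of(query, camera): "point" ([column, row] in pixels: a listed point, or the origin of a listed thing).
The state is a dict: "t": time; "q": joint angles; "qd": joint speeds; "tau": joint torques, N m; "tcp_pos": TCP position; "tool_rot": TCP orientation; "force": force on the tool from outside, world axes, zero at the start; "ft_torque": the same for the moment, N m; "finger_gap": opening from 0.0 (shut) to 1.0 (fully open).
Only numpy, scipy, OpenCV 4.12 (cv2) and the standard library are available. Lean on these libraries where they do the work, as an engineer would, in place of code of your own. Each camera call takes 0.05 s, during which the arm holds its last target.

## Working session

There is one attempt and no reset: what is moved stays moved. The work goes in short steps, Python scripts to look and compute and a tool call to move; the robot and the scene stay as the last step left them, time stands still between calls to the robot, and variables do not carry over. Pictures are saved under pics/ and viewed, and the job is handed in when it is done.

Besides the shell and the picture viewer there is one more tool, called after "Emit:" by a JSON object that holds its "fn" and its "kwargs", one argument or row to a line. move_arm: Moves the arm, as the interface text tells. Its arguments: {"type":"object","properties":{"translation":{"type":"array","items":{"type":"array","items":{"type":"number"}}},"angular":{"type":"array","items":{"type":"array","items":{"type":"number"}}},"hand":{"type":"array","items":{"type":"number"}},"squeeze":{"type":"number"}},"required":["translation","angular","hand"]}

```bash
ls; mkdir -p pics
cat > h.py <<'E'
import numpy as np, cv2
from scipy.spatial.transform import Rotation as R
from station import manip
def snap(n,f=None):
    s=manip.sense(); d=manip.snapshot(n)
    if f: cv2.imwrite('pics/'+f,d['pixels'][:,:,::-1])
    if n=='wrist':
        T=np.array(d['T_tool_cam']); Rw=R.from_quat(s['tool_rot']).as_matrix()
        o=Rw@T[:3,3]+s['tcp_pos']; Rc=Rw@T[:3,:3]
    else:
        o=np.array(d['origin']); q=np.array(d['orientation'])
        Rc=R.from_quat(q).as_matrix() if q.size==4 else q.reshape(3,3)
    d['o']=o; d['Rc']=Rc
    return d
def ray(d,p):
    v=np.array([(p[0]-d['cx'])/d['fx'],-(p[1]-d['cy'])/d['fy'],-1.])
    return d['Rc']@v
def onz(d,p,z):
    v=ray(d,p); return d['o']+v*(z-d['o'][2])/v[2]
def proj(d,P):
    c=d['Rc'].T@(np.array(P)-d['o'])
    return np.array([d['cx']+d['fx']*c[0]/-c[2], d['cy']+d['fy']*c[1]/c[2]])
E
python3 - <<'E'
from h import *
for n in('scene','top','wrist'):
    d=snap(n,n+'0.png'); print(n,{k:v for k,v in d.items() if k!='pixels'})
    for q in('v_rest','v_notch','fixture','slot_end','fixed_v','rack','flat_rest','pin_rest'):
        print(q,[(np.round(m['point'],1).tolist(),round(m['score'],2)) for m in manip.mark_of(q,n)][:4])
print(manip.sense(), manip.grip_depth)
E
```

```text
pics
scene {'fx': 401.1905405512024, 'fy': 401.1905405512024, 'cx': 282.436255407706, 'cy': 210.08603469135542, 'origin': array([ 0.9345135 , -0.67799114,  0.72783861]), 'orientation': array([0.40576934, 0.10091539, 0.22820905, 0.87925421]), 'o': array([ 0.9345135 , -0.67799114,  0.72783861]), 'Rc': array([[ 0.87547343, -0.3194108 ,  0.36266103],
       [ 0.48320428,  0.56654375, -0.66748918],
       [ 0.00773992,  0.7596084 ,  0.65033466]])}
v_rest [([160.2, 258.8], 0.85), ([226.5, 242.7], 0.72), ([189.4, 286.3], 0.62)]
v_notch [([220.9, 217.6], 0.81), ([188.1, 264.3], 0.75), ([137.0, 291.0], 0.73), ([153.4, 239.9], 0.62)]
fixture [([311.7, 204.8], 0.87)]
slot_end [([297.5, 201.0], 0.59)]
fixed_v [([325.8, 163.3], 0.61)]
rack [([216.6, 293.3], 0.64)]
flat_rest [([220.3, 290.3], 0.58)]
pin_rest [([245.1, 298.0], 0.53)]
top {'fx': 395.4281597728731, 'fy': 395.4281597728731, 'cx': 277.29397273971244, 'cy': 208.4632570596686, 'origin': array([ 0.34435431, -0.00910979,  1.06051159]), 'orientation': array([ 0.08112484, -0.08249617, -0.69685993,  0.7078131 ]), 'o': array([ 0.34435431, -0.0
[... 1399 characters left out ...]
 []
rack []
flat_rest []
pin_rest []
{'t': 1.35, 'q': array([ 9.96503520e-01,  5.27509376e-01,  1.43272499e+00, -1.43569479e-05,
        1.18144173e+00, -1.78535303e-01]), 'qd': array([ 0.00211834, -0.00061069,  0.00014268, -0.00074005,  0.00233601,
        0.00067356]), 'tau': array([-1.05833369e-03, -4.42326701e+01, -1.78411192e+01, -2.64742275e-04,
        9.04527406e-04,  2.25511786e-05]), 'tcp_pos': array([0.2409116 , 0.57664962, 0.23129666]), 'tool_rot': array([ 1.96587249e-01,  9.80486334e-01, -4.12409450e-05, -9.15988764e-06]), 'force': array([ 0.42902841,  0.30506643, -0.53069283]), 'ft_torque': array([-0.00163441, -0.03788327,  0.00331444]), 'finger_gap': 1.0012104736949556} 0.0187
```

View pics/scene0.png

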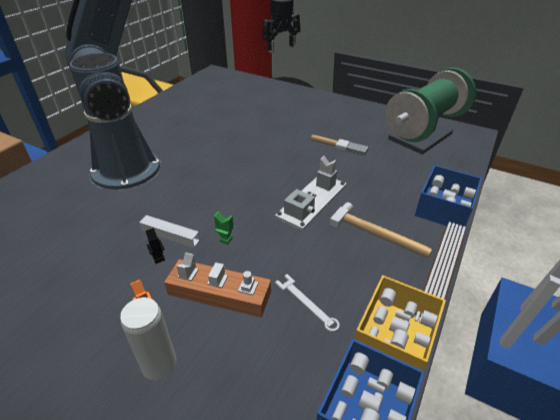

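View pics/top0.png

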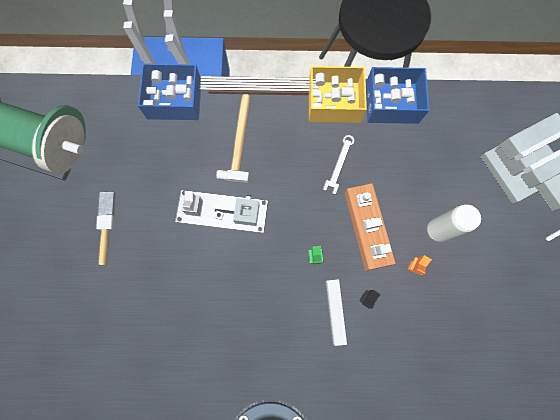

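Run:
```python
import cv2
a=cv2.imread('pics/scene0.png')[170:330,110:290]; cv2.imwrite('pics/sc.png',cv2.resize(a,None,fx=4,fy=3.7,interpolation=2)[:600])
a=cv2.imread('pics/top0.png')[160:320,160:440]; cv2.imwrite('pics/tc.png',cv2.resize(a,None,fx=2.8,fy=2.8,interpolation=2))
```

```text
(no output)
```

View pics/sc.png

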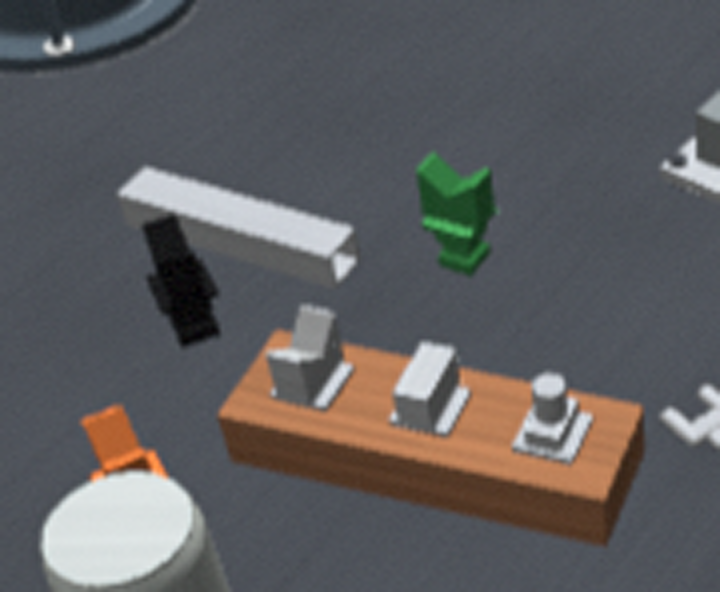

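View pics/tc.png

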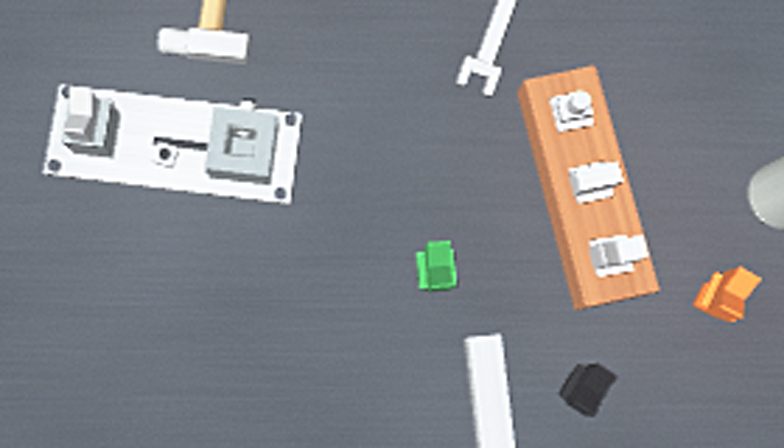

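Run:
```python
from h import *
D={n:snap(n) for n in('top','scene')}
def tri(a,b):
    A=[];B=[]
    for n,p in(('top',a),('scene',b)):
        d=D[n];v=ray(d,p);v/=np.linalg.norm(v);M=np.eye(3)-np.outer(v,v);A.append(M);B.append(M@d['o'])
    return np.linalg.solve(sum(A),sum(B))
for nm,a,b,z in(('notch',(378.8,247.4),(188.1,264.3),.073),('slot_end',(247.4,211.2),(297.5,201),.057),('fixedv',(187.7,201.9),(325.8,163.3),.086)):
    print(nm,tri(a,b),onz(D['top'],a,z),onz(D['scene'],b,z))
def rect(n,q,z):
    m=manip.trace(q,n)[0]['pixels'].astype(np.uint8)
    c=max(cv2.findContours(m,0,1)[0],key=cv2.contourArea)[:,0]
    P=np.array([onz(D[n],p,z)[:2] for p in c],np.float32)
    r=cv2.minAreaRect(P); return r, cv2.boxPoints(r)
for n in D:
    for q,z in(('rack',.044),('fixture',.012)):
        print(n,q,*rect(n,q,z))
print(manip.sense()['t'])
```

```text
notch [ 0.48066435 -0.26516656  0.07537119] [ 0.48125146 -0.26552985  0.073     ] [ 0.47873273 -0.26389513  0.073     ]
slot_end [0.57412758 0.06888778 0.05113011] [0.57279032 0.06843344 0.057     ] [0.57725447 0.06241026 0.057     ]
fixedv [0.58694356 0.21766419 0.08877842] [0.58798404 0.21855679 0.086     ] [0.58518743 0.22116319 0.086     ]
top rack ((0.5411996245384216, -0.24954330921173096), (0.2232823222875595, 0.0839889794588089), 13.20776653289795) [[ 0.42291656 -0.23416775]
 [ 0.44210663 -0.31593505]
 [ 0.6594827  -0.26491886]
 [ 0.64029264 -0.18315157]]
top fixture ((0.5859482288360596, 0.14173424243927002), (0.239790141582489, 0.09911544620990753), 84.48834991455078) [[0.5251039  0.0271534 ]
 [0.6237612  0.01763356]
 [0.64679253 0.25631508]
 [0.5481353  0.26583493]]
scene rack ((0.5526894330978394, -0.2644495964050293), (0.23137852549552917, 0.1009758710861206), 13.65180778503418) [[ 0.42835242 -0.24269313]
 [ 0.45218486 -0.3408162 ]
 [ 0.67702645 -0.28620607]
 [ 0.653194   -0.188083  ]]
scene fixture ((0.5805792212486267, 0.18192756175994873), (0.12608422338962555, 0.34786319732666016), 0.5543819069862366) [[0.51585716 0.35524106]
 [0.5192229  0.00739413]
 [0.6453013  0.00861406]
 [0.6419355  0.356461  ]]
1.65
```

```bash
cat >> h.py <<'E'
def pose(yaw_y):  # tool pointing down, tool y axis at yaw (deg)
    a=np.radians(yaw_y); y=np.array([np.cos(a),np.sin(a),0]);z=np.array([0,0,-1.]);x=np.cross(y,z)
    return np.c_[x,y,z]
def go(p,yaw,cur=None):
    if cur is None:
        s=manip.sense(); p0,R0=s['tcp_pos'],R.from_quat(s['tool_rot']).as_matrix()
    else: p0,R0=cur
    R1=pose(yaw) if yaw is not None else R0
    t=R0.T@(np.array(p)-p0)*100; r=np.degrees(R.from_matrix(R0.T@R1).as_rotvec())
    print('trans cm',np.round(t,2),'rot deg',np.round(r,2)); return np.array(p),R1
E
python3 - <<'E'
from h import *
c=None
for p,y in (((.36,.42,.24),38),((.48,.25,.24),9),((.53,.05,.24),-20),((.52,-.13,.22),-49),((.48,-.265,.20),-76.8)): c=go(p,y,c)
E
```

```text
trans cm [-17.03  -9.87  -0.87] rot deg [-0.    0.   29.33]
trans cm [-20.78  -1.01   0.  ] rot deg [ 0.  0. 29.]
trans cm [-20.54   1.81   0.  ] rot deg [ 0.  0. 29.]
trans cm [-17.26   5.22   2.  ] rot deg [ 0.  0. 29.]
trans cm [-11.88   7.56   2.  ] rot deg [ 0.   0.  27.8]
```

Emit:
{"fn": "move_arm", "kwargs": {
  "translation": [
    [-3.4,-2,-0.2],
    [-6.8,-4,-0.4],
    [-10.2,-5.9,-0.5],
    [-13.6,-7.9,-0.7],
    [-17,-9.9,-0.9]
  ],
  "angular": [
    [0,0,5.9],
    [0,0,11.7],
    [0,0,17.6],
    [0,0,23.5],
    [0,0,29.3]
  ],
  "hand": [8.5,8.5,8.5,8.5,8.5]
}}

```text
t: 2.07
tcp_pos: [0.3603, 0.4184, 0.2405]
tool_rot: [0.44, 0.898, 0.0, 0.0]
force: [0.2, -0.4, -0.5]
finger_gap: 0.993
```

Emit:
{"fn": "move_arm", "kwargs": {
  "translation": [
    [-4.1,-0.2,0],
    [-8.3,-0.4,0],
    [-12.4,-0.6,0],
    [-16.6,-0.8,0],
    [-20.7,-1,0]
  ],
  "angular": [
    [0,0,5.8],
    [0,0,11.6],
    [0,0,17.4],
    [0,0,23.2],
    [0,0,29]
  ],
  "hand": [8.5,8.5,8.5,8.5,8.5]
}}

```text
t: 2.48
tcp_pos: [0.4802, 0.2488, 0.2406]
tool_rot: [0.651, 0.759, 0.0, 0.0]
force: [-0.5, 0.2, 0.4]
finger_gap: 0.998
```

Emit:
{"fn": "move_arm", "kwargs": {
  "translation": [
    [-4.1,0.4,0],
    [-8.2,0.7,0],
    [-12.3,1.1,0],
    [-16.4,1.4,0],
    [-20.5,1.8,0]
  ],
  "angular": [
    [0,0,5.8],
    [0,0,11.6],
    [0,0,17.4],
    [0,0,23.2],
    [0,0,29]
  ],
  "hand": [8.5,8.5,8.5,8.5,8.5]
}}

```text
t: 2.9
tcp_pos: [0.5293, 0.0489, 0.2405]
tool_rot: [0.82, 0.572, 0.0, 0.0]
force: [0.7, 0.4, -0.3]
finger_gap: 0.992
```

Emit:
{"fn": "move_arm", "kwargs": {
  "translation": [
    [-3.4,1,0.4],
    [-6.9,2.1,0.8],
    [-10.4,3.1,1.2],
    [-13.8,4.2,1.6],
    [-17.2,5.2,2]
  ],
  "angular": [
    [0,0,5.8],
    [0,0,11.6],
    [0,0,17.4],
    [0,0,23.2],
    [0,0,29]
  ],
  "hand": [8.5,8.5,8.5,8.5,8.5]
}}

```text
t: 3.32
tcp_pos: [0.5192, -0.1304, 0.2204]
tool_rot: [0.938, 0.348, 0.0, 0.0]
force: [0.3, 0.3, 0.5]
finger_gap: 0.997
```

Tracks perfectly; proceed to the look pose over the rest.

Emit:
{"fn": "move_arm", "kwargs": {
  "translation": [
    [-2.4,1.5,0.4],
    [-4.8,3,0.8],
    [-7.1,4.5,1.2],
    [-9.5,6,1.6],
    [-11.9,7.5,2]
  ],
  "angular": [
    [0,0,5.6],
    [0,0,11.1],
    [0,0,16.7],
    [0,0,22.2],
    [0,0,27.8]
  ],
  "hand": [8.5,8.5,8.5,8.5,8.5]
}}

```text
t: 3.73
tcp_pos: [0.4783, -0.2646, 0.2002]
tool_rot: [0.994, 0.113, 0.0, 0.0]
force: [0.4, 0.4, -0.9]
finger_gap: 0.995
```

Run:
```python
from h import *
d=snap('wrist','w1.png')
for q,z in(('v_rest',.004),('v_notch',.073),('flat_rest',.004),('rack',0)):
    for m in manip.mark_of(q,'wrist'): print(q,np.round(m['point'],1),round(m['score'],2),onz(d,m['point'],z))
print(manip.sense()['t'],manip.sense()['tcp_pos'],proj(d,(.4807,-.265,.073)))
```

```text
v_rest [360.3 233.2] 0.73 [ 0.43951678 -0.37329259  0.004     ]
v_rest [134.7 162.7] 0.66 [ 0.4630718 -0.111811   0.004    ]
v_rest [238.3 271.6] 0.6 [ 0.3605228 -0.2459543  0.004    ]
v_rest [278.8 181. ] 0.56 [ 0.47814166 -0.26816341  0.004     ]
v_notch [376.  257.1] 0.91 [ 0.44115395 -0.36920051  0.073     ]
v_notch [ 97.2 174.3] 0.88 [ 0.46211041 -0.10907739  0.073     ]
v_notch [278.1 199.3] 0.82 [ 0.47522037 -0.26734344  0.073     ]
v_notch [224.5 304.4] 0.75 [ 0.36011811 -0.2401986   0.073     ]
flat_rest [276.7 121.2] 0.62 [ 0.53957328 -0.25166999  0.004     ]
3.9833 [ 0.47858865 -0.26287229  0.20028768] [276.91235123 192.87709791]
```

View pics/w1.png

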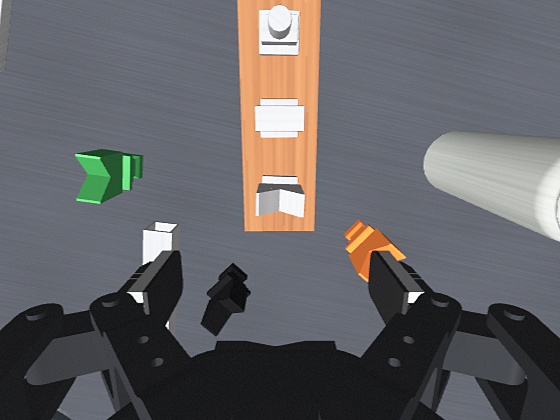

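Run:
```python
from h import *
d=snap('wrist','w2.png')
cv2.imwrite('pics/w2c.png',cv2.resize(d['pixels'][155:245,225:335,::-1],None,fx=6.6,fy=6.6,interpolation=2))
u=np.array([np.cos(np.radians(13.2)),np.sin(np.radians(13.2))]);v=np.array([-u[1],u[0]])
for n,p,z in(('rackend L',(245,231.5),.044),('R',(314,231),.044),('edge left top',(238,0),.044),('edge right top',(321,0),.044)):
    P=onz(d,p,z); print(n,P[:2],P[:2]@u,P[:2]@v)
from itertools import product
for c in ((.4807,-.265),(.476,-.2665)):
    c=np.array(c)
    print('c',c@u,c@v)
    for a,b in product((-.01,.01),(-.02,0,.02)):
        print(a,b,proj(d,[*(c+a*u+b*v),.09 if b else .073]))
```

```text
rackend L [ 0.42772293 -0.2426882 ] 0.3610039635249098 -0.3339470175746574
R [ 0.44415341 -0.31054685] 0.3615047438064452 -0.4037646817820664
edge left top [ 0.62859303 -0.19504904] 0.5674452915214253 -0.33343539574239706
edge right top [ 0.64443963 -0.26280369] 0.5674013746363518 -0.40301847451827943
c 0.4074863980318044 -0.3677666725235797
-0.01 -0.02 [302.86543487 209.97134465]
-0.01 0 [278.82700456 204.5163837 ]
-0.01 0.02 [255.24354964 209.99618028]
0.01 -0.02 [303.41832604 186.68741994]
0.01 0 [278.88462398 182.51828748]
0.01 0.02 [254.82254135 186.71381319]
c 0.4025680508831345 -0.3681537917883694
-0.01 -0.02 [303.19149151 215.55475581]
-0.01 0 [279.24504735 209.79929641]
-0.01 0.02 [255.80311398 215.57922419]
0.01 -0.02 [303.74825104 192.50095163]
0.01 0 [279.31039654 188.00583791]
0.01 0.02 [255.3955981  192.52695204]
```

View pics/w2c.png

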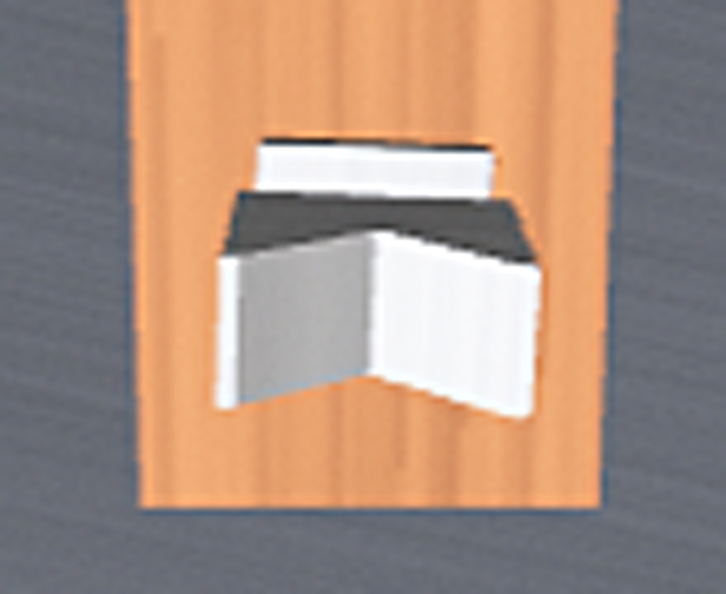

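Run:
```python
from h import *
d=snap('wrist')
P=[onz(d,p,.09)[:2] for p in((257.7,216.8),(305.6,218.2),(306.8,195.2),(258.3,193.9))]
N=[onz(d,p,.073)[:2] for p in((280.9,211.5),(281.5,190.6))]
print(np.mean(P,0),np.mean(N,0)); P=np.array(P)
a=P[1]-P[0];b=P[2]-P[3];print(np.linalg.norm(a),np.linalg.norm(P[2]-P[1]),[np.degrees(np.arctan2(*w[::-1])) for w in(a,b,P[2]-P[1],P[3]-P[0])])
c=np.mean([np.mean(P,0),np.mean(N,0)],0); print(c)
print(manip.sense()['t'])
c0=go((*c,.15),13)
go((*c,.056),13,c0)
```

```text
[ 0.47501327 -0.26853052] [ 0.47467834 -0.26815194]
0.040543035577567485 0.02006036995635201 [np.float64(-78.53848152972111), np.float64(-78.36046782739052), np.float64(11.845954591723604), np.float64(10.951648492871977)]
[ 0.4748458  -0.26834123]
4.0833
trans cm [-0.54  0.52  5.05] rot deg [-1.000e-02 -2.000e-02 -8.968e+01]
trans cm [0.  0.  9.4] rot deg [0. 0. 0.]
```

Emit:
{"fn": "move_arm", "kwargs": {
  "translation": [
    [-0.1,0.1,0],
    [-0.2,0.2,0],
    [-0.3,0.3,0],
    [-0.5,0.5,0],
    [-0.54,0.52,0]
  ],
  "angular": [
    [0,0,-6],
    [0,0,-12],
    [0,0,-18],
    [0,0,-24],
    [0,0,-30]
  ],
  "hand": [5,5,5,5,5]
}}

```text
t: 4.5
tcp_pos: [0.4751, -0.2684, 0.2006]
tool_rot: [0.928, 0.372, 0.0, 0.0]
force: [1.0, -0.4, -0.1]
finger_gap: 0.588
```

Emit:
{"fn": "move_arm", "kwargs": {
  "translation": [
    [0,0,1],
    [0,0,2],
    [0,0,3],
    [0,0,4],
    [0,0,5]
  ],
  "angular": [
    [0,0,-6],
    [0,0,-12],
    [0,0,-18],
    [0,0,-24],
    [0,0,-30]
  ],
  "hand": [5,5,5,5,5]
}}

```text
t: 4.92
tcp_pos: [0.4753, -0.2682, 0.1503]
tool_rot: [0.8, 0.6, 0.0, 0.0]
force: [0.5, 0.4, -1.1]
finger_gap: 0.584
```

Emit:
{"fn": "move_arm", "kwargs": {
  "translation": [
    [0,0,0],
    [0,0,0],
    [0,0,0],
    [0,0,0],
    [0,0,0]
  ],
  "angular": [
    [0,0,-6],
    [0,0,-12],
    [0,0,-18],
    [0,0,-24],
    [0,0,-28.3]
  ],
  "hand": [5,5,5,5,5]
}}

```text
t: 5.33
tcp_pos: [0.4752, -0.2681, 0.1506]
tool_rot: [0.63, 0.777, 0.0, 0.0]
force: [0.8, -0.0, 0.4]
finger_gap: 0.586
```

Run:
```python
from h import *
d=snap('wrist','w3.png')
c=go((.4748,-.2683,.15),11.6)
go((.4748,-.2683,.056),11.6)
s=manip.sense();print(s['finger_gap'],s['t'],s['q'])
```

```text
trans cm [-0.   -0.04  0.06] rot deg [0.01 0.01 0.42]
trans cm [ 0.   -0.05  9.46] rot deg [0.01 0.01 0.42]
0.5862932493495803 5.3833 [-7.18704018e-01  5.33236240e-01  1.71014491e+00  1.44505396e-04
  8.97963681e-01 -9.28614611e-01]
```

View pics/w3.png

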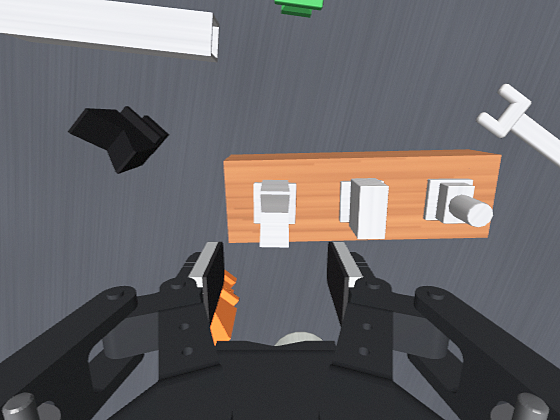

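Emit:
{"fn": "move_arm", "kwargs": {
  "translation": [
    [0,0,2],
    [0,0,4],
    [0,0,6],
    [0,-0.02,7.5],
    [0,-0.04,8.5]
  ],
  "angular": [
    [0,0,0],
    [0,0,0],
    [0,0,0],
    [0,0,0.3],
    [0,0,0.4]
  ],
  "hand": [5,5,5,5,5]
}}

```text
t: 5.8
tcp_pos: [0.4742, -0.2681, 0.0641]
tool_rot: [0.635, 0.772, 0.0, -0.001]
force: [-0.0, 0.2, 0.6]
finger_gap: 0.584
```

Emit:
{"fn": "move_arm", "kwargs": {
  "translation": [
    [0,0,0.5],
    [0,0,0.9],
    [0,0,0.9],
    [0,0,0.9],
    [0,0,0.9]
  ],
  "angular": [
    [0,0,0],
    [0,0,0],
    [0,0,0],
    [0,0,0],
    [0,0,0]
  ],
  "hand": [5,5,3,2.6,2.4],
  "squeeze": 30
}}

```text
t: 6.22
tcp_pos: [0.4748, -0.2699, 0.0571]
tool_rot: [0.635, 0.772, -0.0, 0.001]
force: [0.7, 0.1, 0.3]
finger_gap: 0.281
```

Run:
```python
from h import *
d=snap('wrist','w4.png'); s=manip.sense(); print(s['t'],s['tcp_pos'],s['force'],s['finger_gap']*85.4)
```

```text
6.2667 [ 0.4747464  -0.26997442  0.05710504] [0.49280058 0.36471802 0.01603044] 24.1704165340005
```

View pics/w4.png

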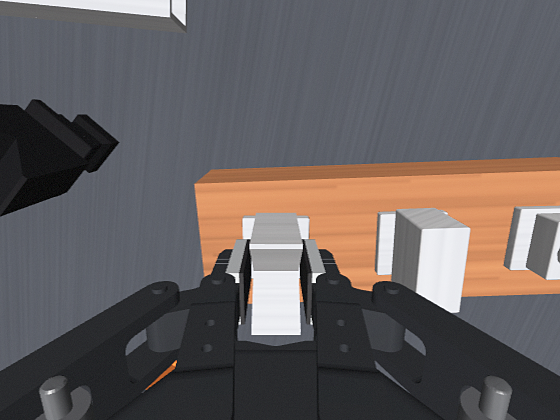

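Emit:
{"fn": "move_arm", "kwargs": {
  "translation": [
    [0,0,0],
    [0,0,0],
    [0,0,0],
    [0,0,0]
  ],
  "angular": [
    [0,0,0],
    [0,0,0],
    [0,0,0],
    [0,0,0]
  ],
  "hand": [1.6,1.6,1.6,1.6],
  "squeeze": 60
}}

```text
t: 6.6
tcp_pos: [0.4748, -0.2699, 0.0572]
tool_rot: [0.635, 0.772, -0.0, 0.001]
force: [1.6, 0.3, 5.8]
finger_gap: 0.219
```

Run:
```python
from h import *
s=manip.sense(); print(s['t'],s['tcp_pos'],s['force'],s['finger_gap']*85.4,R.from_quat(s['tool_rot']).as_matrix().round(4))
```

```text
6.6 [ 0.47475236 -0.26993792  0.057243  ] [1.58295024 0.30743643 5.82441412] 18.710206028935115 [[-0.1929  0.9812  0.0013]
 [ 0.9812  0.1929 -0.0011]
 [-0.0013  0.0011 -1.    ]]
```

Emit:
{"fn": "move_arm", "kwargs": {
  "translation": [
    [0,0,-0.5],
    [0,0,-1.5],
    [0,0,-3],
    [0,0,-4.5],
    [0,0,-6]
  ],
  "angular": [
    [0,0,0],
    [0,0,0],
    [0,0,0],
    [0,0,0],
    [0,0,0]
  ],
  "hand": [1.6,1.6,1.6,1.6,1.6]
}}

```text
t: 7.02
tcp_pos: [0.4737, -0.2692, 0.117]
tool_rot: [0.635, 0.772, 0.0, -0.001]
force: [0.2, -0.2, -3.6]
finger_gap: 0.22
```

Emit:
{"fn": "move_arm", "kwargs": {
  "translation": [
    [0,0,-1.5],
    [0,0,-3],
    [0,0,-4.5],
    [0,0,-5],
    [0,0,-5]
  ],
  "angular": [
    [0,0,0],
    [0,0,0],
    [0,0,0],
    [0,0,0],
    [0,0,0]
  ],
  "hand": [1.6,1.6,1.6,1.6,1.6]
}}

```text
t: 7.43
tcp_pos: [0.4747, -0.27, 0.1678]
tool_rot: [0.635, 0.772, -0.0, 0.001]
force: [0.4, -0.4, -2.3]
finger_gap: 0.222
```

Run:
```python
from h import *
d=snap('wrist','w5.png'); s=manip.sense(); print(s['t'],s['tcp_pos'],s['force'],s['finger_gap']*85.4,R.from_quat(s['tool_rot']).as_matrix().round(4))
snap('scene','s5.png')
```

```text
7.4833 [ 0.47415487 -0.26953939  0.16670596] [-0.75760004 -1.07459121 -2.8152938 ] 18.87112621174694 [[-1.929e-01  9.812e-01  5.000e-04]
 [ 9.812e-01  1.929e-01 -5.000e-04]
 [-5.000e-04  4.000e-04 -1.000e+00]]
```

View pics/w5.png

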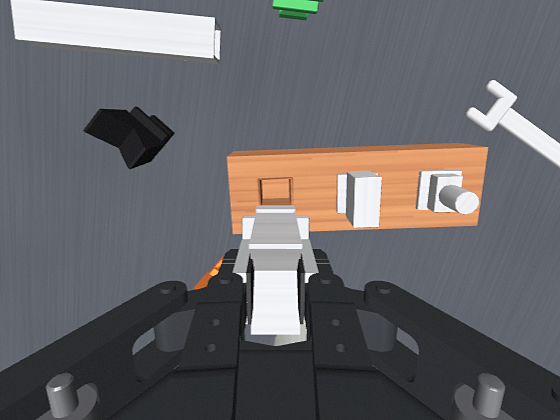

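View pics/s5.png

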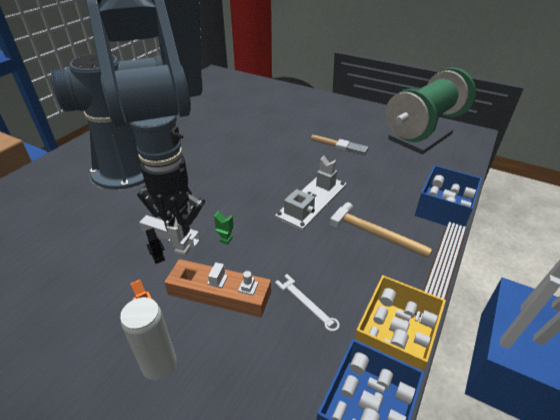

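Run:
```python
from h import *
c=None
for p,y in (((.52,-.16,.20),35.6),((.58,-.05,.21),60),((.64,.07,.20),84.5)): c=go(p,y,c)
d=snap('top'); cv2.imwrite('pics/tb.png',cv2.resize(d['pixels'][170:250,165:285,::-1],None,fx=6.6,fy=6.6,interpolation=2))
```

```text
trans cm [ 9.82  6.64 -3.4 ] rot deg [ -0.03  -0.05 -24.48]
trans cm [ 5.45 11.28 -1.  ] rot deg [  0.    0.  -24.4]
trans cm [ 0.8  13.39  1.  ] rot deg [  0.    0.  -24.5]
```

View pics/tb.png

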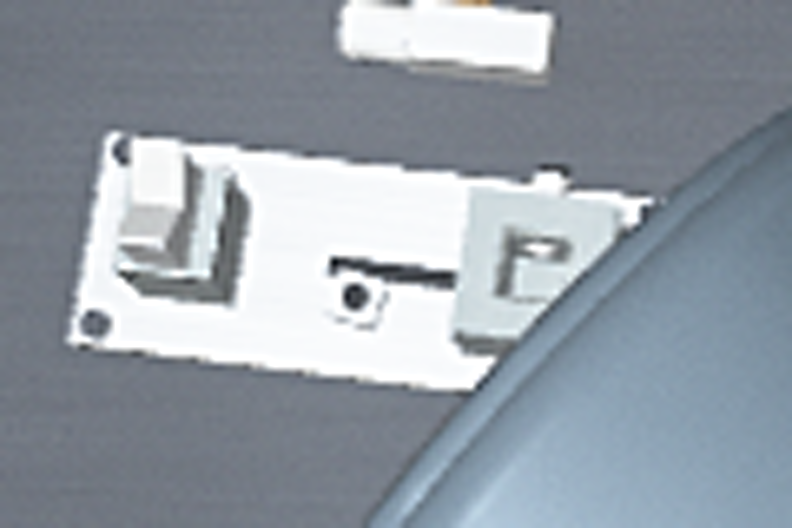

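Emit:
{"fn": "move_arm", "kwargs": {
  "translation": [
    [1,0.6,-1],
    [3.5,2,-2],
    [6,4,-3],
    [8,5.3,-3.4],
    [9.8,6.6,-3.4]
  ],
  "angular": [
    [0,0,-4],
    [0,0,-9],
    [0,0,-14],
    [0,0,-19],
    [0,0,-24.5]
  ],
  "hand": [1.6,1.6,1.6,1.6,1.6]
}}

```text
t: 8.0
tcp_pos: [0.5204, -0.1592, 0.2002]
tool_rot: [0.455, 0.891, 0.0, -0.0]
force: [0.6, -0.2, -2.5]
finger_gap: 0.219
```

Emit:
{"fn": "move_arm", "kwargs": {
  "translation": [
    [1.1,2.3,-0.2],
    [2.2,4.5,-0.4],
    [3.3,6.8,-0.6],
    [4.4,9,-0.8],
    [5.4,11.3,-1]
  ],
  "angular": [
    [0,0,-5],
    [0,0,-10],
    [0,0,-15],
    [0,0,-20],
    [0,0,-24.4]
  ],
  "hand": [1.6,1.6,1.6,1.6,1.6]
}}

```text
t: 8.42
tcp_pos: [0.5798, -0.0495, 0.2088]
tool_rot: [0.257, 0.967, -0.0, -0.002]
force: [0.6, -0.4, -2.8]
finger_gap: 0.225
```

Emit:
{"fn": "move_arm", "kwargs": {
  "translation": [
    [0.2,3,0.2],
    [0.4,6,0.5],
    [0.5,9,0.8],
    [0.7,11.5,1],
    [0.8,13.4,1]
  ],
  "angular": [
    [0,0,-5],
    [0,0,-10],
    [0,0,-15],
    [0,0,-20],
    [0,0,-24.5]
  ],
  "hand": [1.6,1.6,1.6,1.6,1.6]
}}

```text
t: 8.83
tcp_pos: [0.64, 0.0715, 0.1979]
tool_rot: [0.045, 0.999, 0.0, -0.002]
force: [-1.0, -0.2, -2.4]
finger_gap: 0.215
```

Emit:
{"fn": "move_arm", "kwargs": {
  "translation": [
    [0,0,0],
    [0,0,0],
    [0,0,0]
  ],
  "angular": [
    [0,0,0],
    [0,0,0],
    [0,0,0]
  ],
  "hand": [1.6,1.6,1.6]
}}

```text
t: 9.08
tcp_pos: [0.6395, 0.0688, 0.1989]
tool_rot: [0.048, 0.999, -0.0, -0.002]
force: [0.7, 0.3, -2.7]
finger_gap: 0.217
```

Run:
```python
from h import *
d=snap('wrist','w6.png'); s=manip.sense(); print(s['t'],s['tcp_pos'],s['force'],s['finger_gap']*85.4,s['q'],R.from_quat(s['tool_rot']).as_matrix().round(4))
for q,z in(('slot_end',.057),('fixed_v',.086),('fixture',0)):
    for m in manip.mark_of(q,'wrist'): print(q,np.round(m['point'],1),round(m['score'],2),onz(d,m['point'],z))
```

```text
9.1333 [0.63958967 0.0683602  0.19926528] [ 0.12597889 -0.25789596 -1.94987522] 18.6740034974093 [-6.67340699e-02  5.88171075e-01  1.41400390e+00 -5.23347427e-04
  1.14193619e+00 -1.54046142e+00] [[-9.953e-01  9.670e-02 -2.500e-03]
 [ 9.670e-02  9.953e-01 -3.000e-04]
 [ 2.500e-03 -6.000e-04 -1.000e+00]]
slot_end [258.3 121.1] 0.73 [0.57513669 0.0607069  0.057     ]
slot_end [338.8 118.4] 0.35 [0.57971022 0.13108213 0.057     ]
fixed_v [457.6 120. ] 0.78 [0.58941651 0.21838284 0.086     ]
fixture [345.  102.9] 0.59 [0.56595007 0.1492056  0.        ]
fixture [339.5 122.8] 0.58 [0.58542033 0.1426455  0.        ]
```

View pics/w6.png

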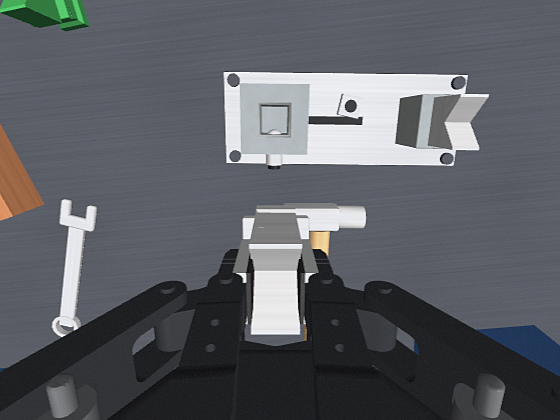

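Run:
```python
from h import *
im=cv2.imread('pics/w6.png')
cv2.imwrite('pics/w6a.png',cv2.resize(im[78:162,222:326],None,fx=7,fy=7,interpolation=2))
cv2.imwrite('pics/w6b.png',cv2.resize(im[200:350,200:350],None,fx=4,fy=4,interpolation=2))
```

```text
(no output)
```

View pics/w6a.png

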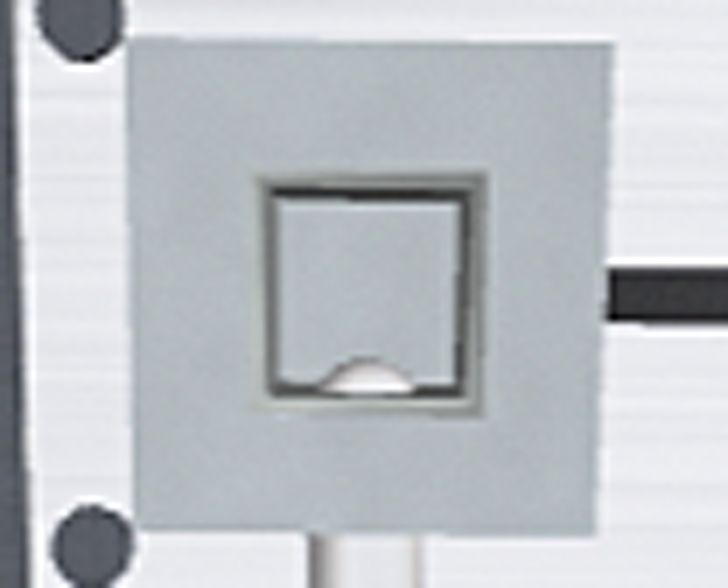

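View pics/w6b.png

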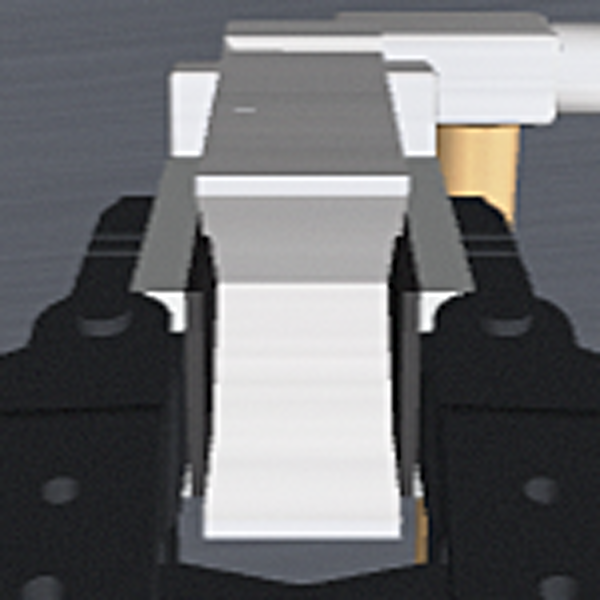

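```bash
cat > fit.py <<'E'
from h import *
from scipy.optimize import least_squares
d=snap('wrist'); T=np.array(d['T_tool_cam'])
def pt(P):
    c=T[:3,:3].T@(np.array(P)-T[:3,3]); return np.array([d['cx']+d['fx']*c[0]/-c[2], d['cy']+d['fy']*c[1]/c[2]])
f=lambda x,y:np.array([(x+.5)/4-.5+200,(y+.5)/4-.5+200])
obs=[((.02,-.01,-.017),f(197,175)),((.02,.01,-.017),f(410,175)),((.017,-.01,-.017),f(200,195)),((.017,.01,-.017),f(407,195)),
((0,-.01,0),f(218,283)),((0,.01,0),f(390,283)),((-.02,-.01,-.017),f(203,538)),((-.02,.01,-.017),f(402,538)),
((.017,-.017,.023),f(170,157)) if 0 else ((0,-.01,0),f(218,283))]
def res(x):
    Rr=R.from_euler('yz',[x[3],x[4]]).as_matrix()
    return np.concatenate([pt(Rr@np.array(P)+x[:3])-o for P,o in obs])
r=least_squares(res,[0,0,-.0187,0,0],x_scale=[.01,.01,.01,.1,.1]); print(r.x*[1000]*1+0 if 0 else r.x, r.fun.round(1))
g=lambda x,y:np.array([(x+.5)/7-.5+222,(y+.5)/7-.5+78])
B=[onz(d,g(*p),.057)[:2] for p in((126,37),(614,43),(597,537),(135,533))]
H=[onz(d,g(*p),.057)[:2] for p in((258,173),(488,173),(484,415),(256,412))]
for Q in(B,H):
    Q=np.array(Q);print(Q.mean(0),[np.linalg.norm(Q[i]-Q[i-1]) for i in range(4)],[np.degrees(np.arctan2(*(Q[i]-Q[j])[::-1])) for i,j in((1,0),(2,3),(0,3),(1,2))])
E
python3 fit.py
```

```text
[-0.00010758  0.00086834 -0.01452111 -0.02727981  0.00197931] [ 0.5 -1.2 -0.2 -1.1 -0.1  1.2  0.3  1.2 -0.9  0.2  0.7  0.2  0.8 -0.3
 -0.3 -0.2 -0.9  0.2]
[0.57627917 0.07403125] [np.float64(0.06018410067216341), np.float64(0.05956932616739101), np.float64(0.059997884232034615), np.float64(0.05971492030631563)] [np.float64(83.68485564981167), np.float64(83.86386244286693), np.float64(173.75246536690784), np.float64(173.89143439169655)]
[0.57636379 0.0744642 ] [np.float64(0.029036517988985443), np.float64(0.028499811837480783), np.float64(0.02940128953850937), np.float64(0.029051080575926477)] [np.float64(84.34922209670063), np.float64(83.615411245255), np.float64(173.04723188233507), np.float64(174.13313755940186)]
```

Run:
```python
from h import *
c=go((.5763,.0736,.14),84.2); c=go((.5763,.0736,.122),84.2,c)
s=manip.sense(); print(s['ft_torque'])
```

```text
trans cm [ 6.42 -0.07  6.03] rot deg [-0.01 -0.02  0.23]
trans cm [0.  0.  1.8] rot deg [0. 0. 0.]
[-0.01087861 -0.07383542 -0.01986911]
```

Emit:
{"fn": "move_arm", "kwargs": {
  "translation": [
    [2,0,1.5],
    [4,-0.05,3],
    [5.5,-0.07,4.5],
    [6.4,-0.07,5.5],
    [6.4,-0.07,6]
  ],
  "angular": [
    [0,0,0],
    [0,0,0],
    [0,0,0.2],
    [0,0,0.2],
    [0,0,0.2]
  ],
  "hand": [1.6,1.6,1.6,1.6,1.6]
}}

```text
t: 9.75
tcp_pos: [0.573, 0.0744, 0.139]
tool_rot: [0.05, 0.999, 0.0, -0.003]
force: [-0.5, -0.3, -3.2]
finger_gap: 0.224
```

Emit:
{"fn": "move_arm", "kwargs": {
  "translation": [
    [0,0,0.5],
    [0,0,1],
    [0,0,1.5],
    [0,0,1.8],
    [0,0,1.8]
  ],
  "angular": [
    [0,0,0],
    [0,0,0],
    [0,0,0],
    [0,0,0],
    [0,0,0]
  ],
  "hand": [1.6,1.6,1.6,1.6,1.6]
}}

```text
t: 10.17
tcp_pos: [0.5771, 0.0744, 0.1218]
tool_rot: [0.05, 0.999, -0.0, -0.0]
force: [-0.8, 0.5, -3.3]
finger_gap: 0.222
```

Run:
```python
from h import *
d=snap('wrist','w7.png'); s=manip.sense(); print(s['t'],s['tcp_pos'],s['force'],s['ft_torque'])
d=snap('scene','s7.png'); cv2.imwrite('pics/s7c.png',cv2.resize(d['pixels'][140:240,230:380,::-1],None,fx=5,fy=5,interpolation=2))
go((.5763,.0736,.11),84.2)
```

```text
10.2167 [0.57710184 0.07446217 0.12209319] [-0.06011212  0.10861267 -1.81226601] [ 0.0189543   0.0230706  -0.01457758]
trans cm [ 0.08 -0.09  1.23] rot deg [0.   0.02 0.12]
```

View pics/w7.png

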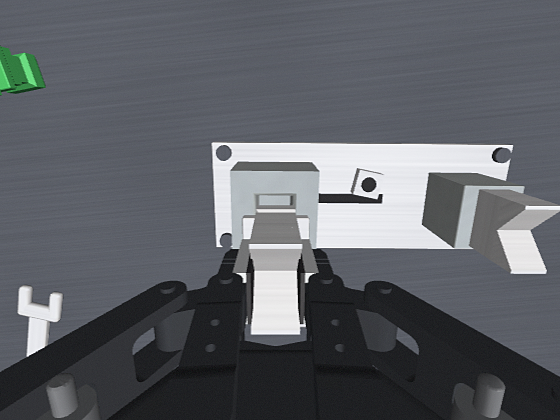

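View pics/s7c.png

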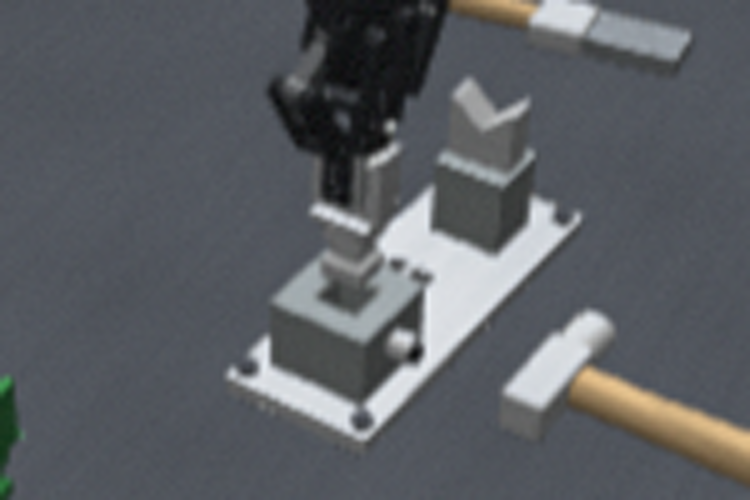

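Emit:
{"fn": "move_arm", "kwargs": {
  "translation": [
    [0.05,-0.04,0.3],
    [0.05,-0.04,0.6],
    [0.05,-0.04,0.9],
    [0.05,-0.04,1.2],
    [0.05,-0.04,1.5]
  ],
  "angular": [
    [0,0,0],
    [0,0,0],
    [0,0,0],
    [0,0,0],
    [0,0,0]
  ],
  "hand": [1.6,1.6,1.6,1.6,1.6]
}}

```text
t: 10.68
tcp_pos: [0.5762, 0.0742, 0.107]
tool_rot: [0.05, 0.999, -0.0, -0.0]
force: [-0.1, 0.8, -2.2]
finger_gap: 0.219
```

Run:
```python
from h import *
s=manip.sense(); print(s['t'],s['tcp_pos'],s['force'],s['ft_torque'])
d=snap('wrist','w8.png');s=manip.sense(); print(s['t'],s['tcp_pos'],s['force'],s['ft_torque']); cv2.imwrite('pics/w8c.png',cv2.resize(d['pixels'][140:340,190:370,::-1],None,fx=3,fy=3,interpolation=2))
```

```text
10.6833 [0.57617279 0.07416849 0.10699306] [-0.08887787  0.76951878 -2.21897436] [-0.00856319  0.01353051  0.03829409]
10.7333 [0.57577411 0.0741944  0.10640238] [ 0.41573267  0.2907821  -2.85451028] [-0.03909196  0.02710078  0.01109586]
```

View pics/w8c.png

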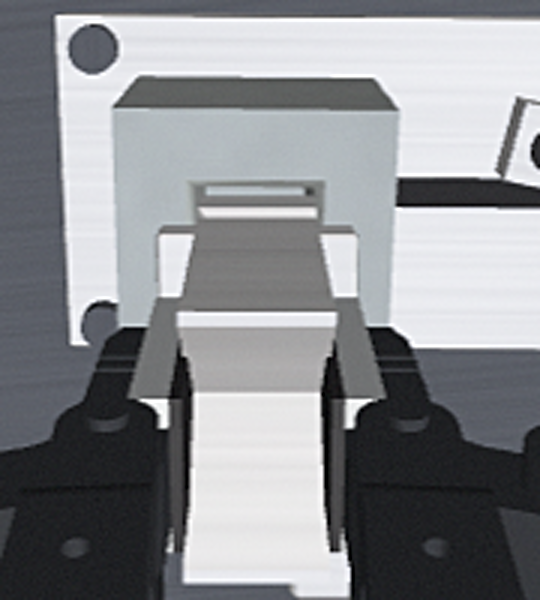

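Emit:
{"fn": "move_arm", "kwargs": {
  "translation": [
    [0,0,0.15],
    [0,0,0.3],
    [0,0,0.45]
  ],
  "angular": [
    [0,0,0],
    [0,0,0],
    [0,0,0]
  ],
  "hand": [1.6,1.6,1.6]
}}

```text
t: 10.98
tcp_pos: [0.5763, 0.0742, 0.1027]
tool_rot: [0.05, 0.999, 0.0, 0.0]
force: [-0.0, -0.2, -2.8]
finger_gap: 0.22
```

Emit:
{"fn": "move_arm", "kwargs": {
  "translation": [
    [0,0,0.15],
    [0,0,0.3],
    [0,0,0.45]
  ],
  "angular": [
    [0,0,0],
    [0,0,0],
    [0,0,0]
  ],
  "hand": [1.6,1.6,1.6]
}}

```text
t: 11.23
tcp_pos: [0.5763, 0.0742, 0.0982]
tool_rot: [0.05, 0.999, 0.0, 0.0]
force: [0.2, -0.4, -2.9]
finger_gap: 0.222
```

Emit:
{"fn": "move_arm", "kwargs": {
  "translation": [
    [0,0,0.1],
    [0,0,0.2],
    [0,0,0.3]
  ],
  "angular": [
    [0,0,0],
    [0,0,0],
    [0,0,0]
  ],
  "hand": [1.6,1.6,1.6],
  "squeeze": 80
}}

```text
t: 11.48
tcp_pos: [0.5763, 0.0741, 0.0952]
tool_rot: [0.05, 0.999, 0.0, 0.0]
force: [-0.4, 0.7, -3.1]
finger_gap: 0.216
```

Emit:
{"fn": "move_arm", "kwargs": {
  "translation": [
    [0,0,0.1],
    [0,0,0.2],
    [0,0,0.3]
  ],
  "angular": [
    [0,0,0],
    [0,0,0],
    [0,0,0]
  ],
  "hand": [1.6,1.6,1.6]
}}

```text
t: 11.73
tcp_pos: [0.5755, 0.0742, 0.0924]
tool_rot: [0.05, 0.999, 0.0, -0.001]
force: [-2.1, 0.7, 0.9]
finger_gap: 0.213
```

Run:
```python
from h import *
s=manip.sense(); print(s['t'],s['tcp_pos'],s['force'],s['ft_torque'])
```

```text
11.7333 [0.57553928 0.0742486  0.092411  ] [-2.08889248  0.74472641  0.91410889] [ 0.02006252  0.48298984 -0.02561699]
```

Ball contact begun (Fx −2, Fz +4 over baseline). Continue in small steps.

Emit:
{"fn": "move_arm", "kwargs": {
  "translation": [
    [0,0,0.1],
    [0,0,0.2],
    [0,0,0.2]
  ],
  "angular": [
    [0,0,0],
    [0,0,0],
    [0,0,0]
  ],
  "hand": [1.6,1.6,1.6]
}}

```text
t: 11.98
tcp_pos: [0.5753, 0.0743, 0.0906]
tool_rot: [0.05, 0.999, 0.0, -0.001]
force: [-2.3, 0.3, 2.4]
finger_gap: 0.214
```

Emit:
{"fn": "move_arm", "kwargs": {
  "translation": [
    [0,0,0.1],
    [0,0,0.2],
    [0,0,0.2]
  ],
  "angular": [
    [0,0,0],
    [0,0,0],
    [0,0,0]
  ],
  "hand": [1.6,1.6,1.6]
}}

```text
t: 12.23
tcp_pos: [0.5754, 0.0743, 0.0883]
tool_rot: [0.05, 0.999, 0.0, -0.001]
force: [-2.4, 0.2, 0.7]
finger_gap: 0.217
```

Emit:
{"fn": "move_arm", "kwargs": {
  "translation": [
    [0,0,0.1],
    [0,0,0.2],
    [0,0,0.3],
    [0,0,0.3]
  ],
  "angular": [
    [0,0,0],
    [0,0,0],
    [0,0,0],
    [0,0,0]
  ],
  "hand": [1.6,1.6,1.6,1.6]
}}

```text
t: 12.57
tcp_pos: [0.5754, 0.0743, 0.085]
tool_rot: [0.05, 0.999, 0.0, -0.001]
force: [-4.5, 1.6, 0.8]
finger_gap: 0.216
```

Emit:
{"fn": "move_arm", "kwargs": {
  "translation": [
    [0,0,0.1],
    [0,0,0.2],
    [0,0,0.3],
    [0,0,0.3]
  ],
  "angular": [
    [0,0,0],
    [0,0,0],
    [0,0,0],
    [0,0,0]
  ],
  "hand": [1.6,1.6,1.6,1.6]
}}

```text
t: 12.9
tcp_pos: [0.5754, 0.0743, 0.0815]
tool_rot: [0.05, 0.999, 0.0, -0.001]
force: [-2.3, 1.1, -1.9]
finger_gap: 0.216
```

Run:
```python
from h import *
s=manip.sense(); print(s['t'],s['tcp_pos'],s['force'],s['ft_torque'])
```

```text
12.9 [0.5754226  0.07425792 0.08151334] [-2.32801724  1.13094626 -1.88179765] [ 0.04766133  0.90362193 -0.00243537]
```

Emit:
{"fn": "move_arm", "kwargs": {
  "translation": [
    [0,0,0.1],
    [0,0,0.2],
    [0,0,0.3],
    [0,0,0.3]
  ],
  "angular": [
    [0,0,0],
    [0,0,0],
    [0,0,0],
    [0,0,0]
  ],
  "hand": [1.6,1.6,1.6,1.6]
}}

```text
t: 13.23
tcp_pos: [0.5754, 0.0742, 0.0786]
tool_rot: [0.05, 0.999, 0.0, -0.001]
force: [-4.1, 0.8, -1.7]
finger_gap: 0.212
```

Emit:
{"fn": "move_arm", "kwargs": {
  "translation": [
    [0,0,0.1],
    [0,0,0.2],
    [0,0,0.3],
    [0,0,0.3]
  ],
  "angular": [
    [0,0,0],
    [0,0,0],
    [0,0,0],
    [0,0,0]
  ],
  "hand": [1.6,1.6,1.6,1.6]
}}

```text
t: 13.57
tcp_pos: [0.5754, 0.0742, 0.0754]
tool_rot: [0.05, 0.999, 0.0, -0.001]
force: [-4.0, 1.1, -5.7]
finger_gap: 0.217
```

Run:
```python
from h import *
s=manip.sense(); print(s['t'],s['tcp_pos'],s['force'],s['ft_torque'])
d=snap('wrist');cv2.imwrite('pics/w9c.png',cv2.resize(d['pixels'][180:340,200:360,::-1],None,fx=3.7,fy=3.7,interpolation=2))
```

```text
13.5667 [0.57541143 0.07420857 0.07538285] [-3.95907217  1.12354992 -5.65131339] [ 0.09967628  0.82340183 -0.02636676]
```

View pics/w9c.png

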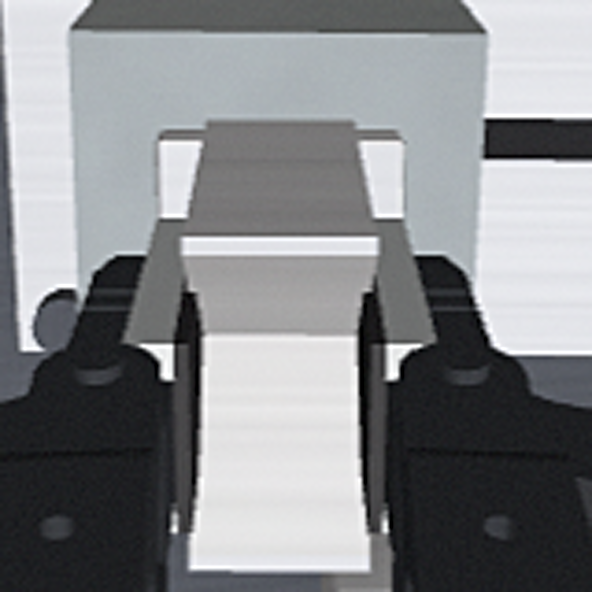

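Emit:
{"fn": "move_arm", "kwargs": {
  "translation": [
    [0,0,0.1],
    [0,0,0.2],
    [0,0,0.3],
    [0,0,0.3]
  ],
  "angular": [
    [0,0,0],
    [0,0,0],
    [0,0,0],
    [0,0,0]
  ],
  "hand": [1.6,1.6,1.6,1.6]
}}

```text
t: 13.95
tcp_pos: [0.5754, 0.0742, 0.0725]
tool_rot: [0.049, 0.999, 0.0, -0.001]
force: [-4.4, 0.6, -6.0]
finger_gap: 0.215
```

Emit:
{"fn": "move_arm", "kwargs": {
  "translation": [
    [0,0,0.05],
    [0,0,0.1],
    [0,0,0.1]
  ],
  "angular": [
    [0,0,0],
    [0,0,0],
    [0,0,0]
  ],
  "hand": [1.6,1.6,1.6]
}}

```text
t: 14.2
tcp_pos: [0.5755, 0.0742, 0.0717]
tool_rot: [0.049, 0.999, 0.0, -0.001]
force: [-4.1, 1.3, -5.6]
finger_gap: 0.217
```

Emit:
{"fn": "move_arm", "kwargs": {
  "translation": [
    [0,0,0.05],
    [0,0,0.1],
    [0,0,0.1]
  ],
  "angular": [
    [0,0,0],
    [0,0,0],
    [0,0,0]
  ],
  "hand": [1.6,1.6,1.6]
}}

```text
t: 14.45
tcp_pos: [0.5759, 0.0742, 0.0709]
tool_rot: [0.049, 0.999, 0.0, -0.0]
force: [-4.9, 0.6, -6.2]
finger_gap: 0.216
```

Emit:
{"fn": "move_arm", "kwargs": {
  "translation": [
    [0,0,0.05],
    [0,0,0.05],
    [0,0,0.05]
  ],
  "angular": [
    [0,0,0],
    [0,0,0],
    [0,0,0]
  ],
  "hand": [1.6,1.6,1.6]
}}

```text
t: 14.7
tcp_pos: [0.576, 0.0742, 0.0706]
tool_rot: [0.05, 0.999, 0.0, -0.0]
force: [-5.3, 0.2, -5.5]
finger_gap: 0.215
```

Emit:
{"fn": "move_arm", "kwargs": {
  "translation": [
    [0,0,0.05],
    [0,0,0.1],
    [0,0,0.1]
  ],
  "angular": [
    [0,0,0],
    [0,0,0],
    [0,0,0]
  ],
  "hand": [1.6,1.6,1.6]
}}

```text
t: 14.95
tcp_pos: [0.576, 0.0742, 0.0704]
tool_rot: [0.049, 0.999, -0.0, -0.0]
force: [-6.1, 1.0, -0.0]
finger_gap: 0.211
```

Run:
```python
from h import *
s=manip.sense(); print(s['t'],s['tcp_pos'],s['force'],s['ft_torque'])
d=snap('wrist');cv2.imwrite('pics/w10c.png',cv2.resize(d['pixels'][180:340,200:360,::-1],None,fx=3.7,fy=3.7,interpolation=2))
d=snap('scene'); cv2.imwrite('pics/s10c.png',cv2.resize(d['pixels'][140:240,250:370,::-1],None,fx=6,fy=6,interpolation=2))
```

```text
14.95 [0.57598871 0.07419144 0.07044273] [-6.11394515  1.02924229 -0.00781929] [ 0.04505851  1.2539215  -0.04604071]
```

View pics/w10c.png

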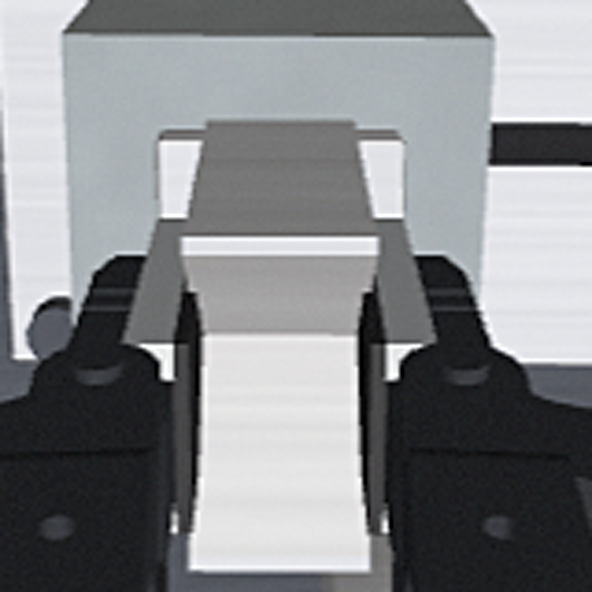

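View pics/s10c.png

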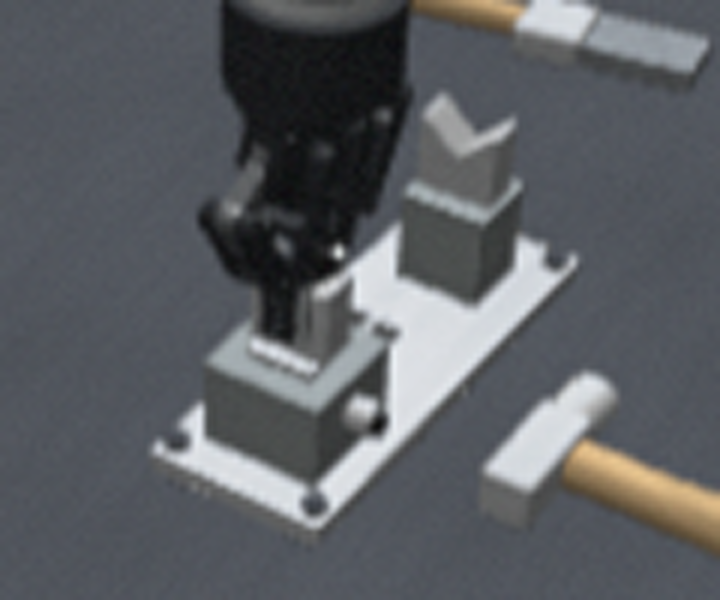

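Emit:
{"fn": "move_arm", "kwargs": {
  "translation": [
    [0,0,0.05],
    [0,0,0.1],
    [0,0,0.15],
    [0,0,0.15]
  ],
  "angular": [
    [0,0,0],
    [0,0,0],
    [0,0,0],
    [0,0,0]
  ],
  "hand": [1.6,1.6,1.6,1.6]
}}

```text
t: 15.38
tcp_pos: [0.576, 0.0742, 0.0704]
tool_rot: [0.049, 0.999, -0.0, 0.0]
force: [-9.3, 1.2, 8.5]
finger_gap: 0.217
```

Emit:
{"fn": "move_arm", "kwargs": {
  "translation": [
    [0,0,-0.1],
    [0,0,-0.2],
    [0,0,-0.2],
    [0,0,-0.2],
    [0,0,-0.2]
  ],
  "angular": [
    [0,0,0],
    [0,0,0],
    [0,0,0],
    [0,0,0],
    [0,0,0]
  ],
  "hand": [1.6,1.8,2.4,3.5,5]
}}

```text
t: 15.8
tcp_pos: [0.5802, 0.0738, 0.0719]
tool_rot: [0.05, 0.999, -0.0, 0.004]
force: [-0.1, 0.3, -0.6]
finger_gap: 0.537
```

Emit:
{"fn": "move_arm", "kwargs": {
  "translation": [
    [0,0,0],
    [0,0,-1],
    [0,0,-2.5],
    [0,0,-4.5],
    [0,0,-7]
  ],
  "angular": [
    [0,0,0],
    [0,0,0],
    [0,0,0],
    [0,0,0],
    [0,0,0]
  ],
  "hand": [5,5,5,5,5]
}}

```text
t: 16.22
tcp_pos: [0.576, 0.0741, 0.1409]
tool_rot: [0.05, 0.999, 0.0, -0.0]
force: [0.7, -0.1, -0.8]
finger_gap: 0.59
```

Emit:
{"fn": "move_arm", "kwargs": {
  "translation": [
    [-2,0,-1.5],
    [-4,0,-3],
    [-6,0,-4.5],
    [-8,0,-6],
    [-8,0,-6]
  ],
  "angular": [
    [0,0,0],
    [0,0,0],
    [0,0,0],
    [0,0,0],
    [0,0,0]
  ],
  "hand": [5,5,5,5,5]
}}

```text
t: 16.63
tcp_pos: [0.6627, 0.0653, 0.2055]
tool_rot: [0.05, 0.999, -0.0, 0.007]
force: [1.2, -0.6, 0.1]
finger_gap: 0.582
```

Run:
```python
from h import *
s=manip.sense(); print(s['t'],s['tcp_pos'],s['force'],s['finger_gap'])
d=snap('wrist','w11.png')
d=snap('scene','s11.png'); cv2.imwrite('pics/s11c.png',cv2.resize(d['pixels'][140:240,250:370,::-1],None,fx=6,fy=6,interpolation=2))
```

```text
16.6333 [0.66267897 0.0652984  0.20553661] [ 1.23369689 -0.62990387  0.14703145] 0.5823055831284256
```

View pics/w11.png

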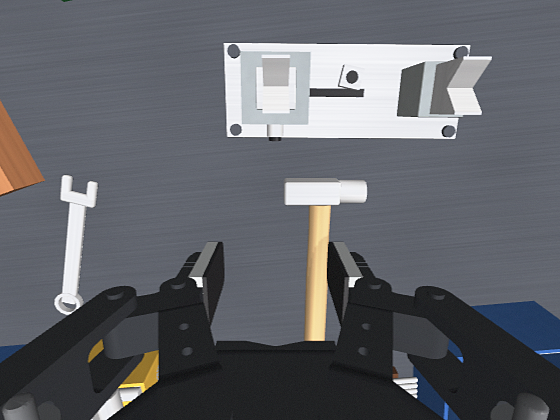

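View pics/s11c.png

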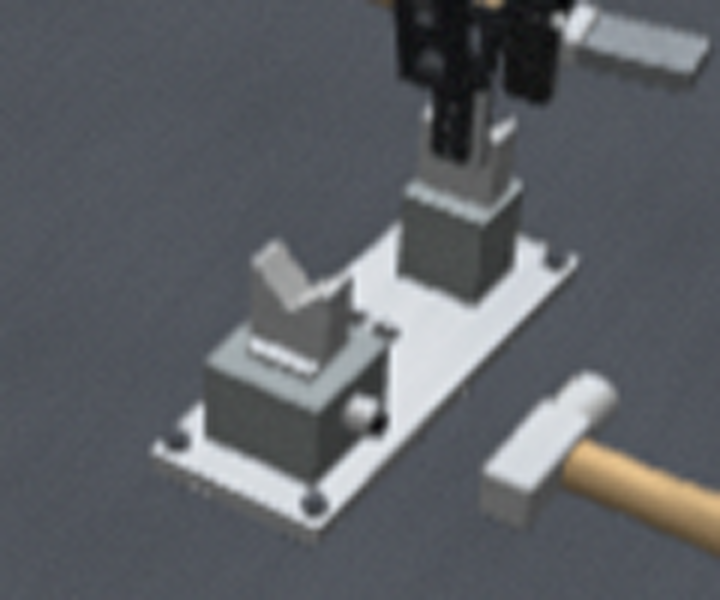

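Emit:
{"fn": "move_arm", "kwargs": {
  "translation": [
    [0,0,-1],
    [0,0,-1],
    [0,0,-1]
  ],
  "angular": [
    [0,0,0],
    [0,0,0],
    [0,0,0]
  ],
  "hand": [5,5,5]
}}

```text
t: 16.98
tcp_pos: [0.6549, 0.0665, 0.2103]
tool_rot: [0.049, 0.999, 0.0, -0.0]
force: [-0.6, 0.5, -0.6]
finger_gap: 0.587
```

Run:
```python
from h import *
d=snap('wrist','w12.png'); im=d['pixels'][:,:,::-1]
cv2.imwrite('pics/w12c.png',cv2.resize(im[30:150,220:340],None,fx=5,fy=5,interpolation=2))
s=manip.sense();print(s['t'],s['tcp_pos'])
y=np.array([np.cos(np.radians(84)),np.sin(np.radians(84))]);x=np.array([y[1],-y[0]]);c=np.array([.5763,.0738])
for a,b,z in((-.02,-.01,.103),(.02,-.01,.103),(.02,.01,.103),(-.02,.01,.103),(-.017,-.017,.063),(.017,-.017,.063),(.017,.017,.063),(-.03,-.03,.057),(.03,.03,.057)):
    p=proj(d,[*(c+a*x+b*y),z]); print(a,b,z,p.round(1),((p-[220,30])*5+2).round())
```

```text
17.0333 [0.65481816 0.06646272 0.2100618 ]
-0.02 -0.01 0.103 [260.2  71.4] [203. 209.]
0.02 -0.01 0.103 [260.6 127. ] [205. 487.]
0.02 0.01 0.103 [286.4 127.1] [334. 487.]
-0.02 0.01 0.103 [287.2  71.5] [338. 210.]
-0.017 -0.017 0.063 [254.3  81.6] [173. 260.]
0.017 -0.017 0.063 [254.8 122.1] [176. 463.]
0.017 0.017 0.063 [292.8 122.3] [366. 464.]
-0.03 -0.03 0.057 [239.7  66.4] [100. 184.]
0.03 0.03 0.057 [306.2 136.8] [433. 536.]
```

View pics/w12c.png

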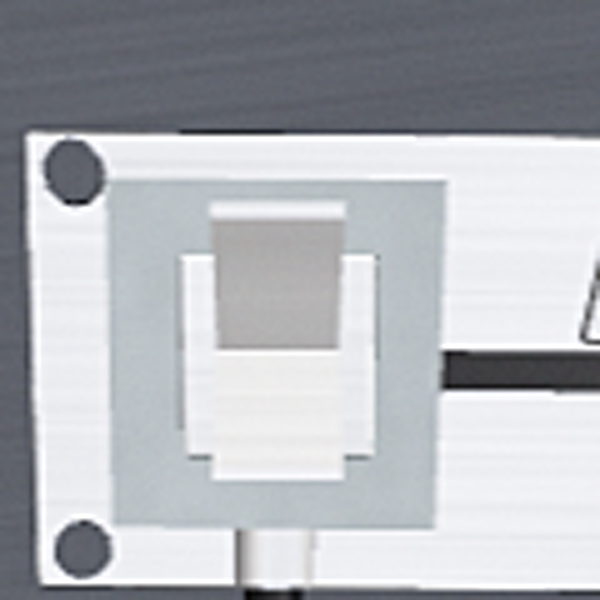

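Run:
```python
from h import *
print(manip.sign_off())
```

```text
the job is handed in; nothing more can be done
None
```

I moved the bare-steel V rest from the rack into the socket of the grey block, released it and handed the job in at about 17 s. The arm was clear of everything by then.

**The rest:** In the rack its head stood turned 90° from the description, with its 40 mm width across the rack. I gripped its two 20 mm faces along the rack's length instead. I then turned it so its V lies along the fixture's y axis, in line with the fixed V.

**Insertion:** I found the hole with the wrist camera and eased the rest in. The ball's resistance built from about 16 mm down. Over the last 6 mm the force turned to a pull of about 3 N downward, which fits the ball dropping into its groove. The rest then stopped dead with the tool at 70.4 mm; from the height at which I gripped it in the rack, 70.2 mm would be home. I pressed a little further, and the highest reading I saw was about 11 N vertically and 9 N sideways.

**Last checks:** In the last wrist picture the head, collar and block match the model of a fully seated, aligned rest to about 2 pixels. The collar looks flat in both the wrist and scene pictures. The nut and hammer look undisturbed in the pictures; I took no last look at the other rests in the rack.

**Less certain:** I did not see the ball itself; its click is judged only from the force. The fixture's direction came out at 83.7° to 84.9° by different measurements. I set the rest at about 84.2°, which the socket's clearance allows.

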